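# Press a shelf label holder home behind the clip's lip on a ware rack

### The job

Take the wide label holder out of the wooden block, keep it upright with its ledge towards the lip, and lay its back flush against the ware rack's upstand, touching it, just above the clip. Then slide it down behind the clip's metal lip onto the sprung bed and press it fully home, until its ledge comes down on the lip; the bed pushes it up again, so finish while still holding it pressed home. Leave the two narrow holders, the cups, bowl, mug, brush pot and stamp where they are.

Things in the scene. Friction and masses are not known exactly. Their poses are not given: they have to be found in the camera images.
- holder: wide white label holder, plate 64 wide (y), 6 thick (x), 105 high (z), 45 g. Origin: centre of its lower edge, z up. On its front (-x) a paper label (z 47 to 75) and a full-width ledge 9 deep (z 40 to 45). Grip the plain top 25 mm across the 6 mm. Starts upright in the block's slot, front (-x) facing away from the robot, as is the rack's (each turned up to 0.25 rad)
- spare_a: a narrow label holder, 36 wide, otherwise like the wide one; stands in the same slot; leave it
- spare_b: another narrow label holder, the same as spare_a; leave it
- block: wooden block, 60 (x) by 236 (y) by 37 high, fixed to the table; one slot along its y, 10 wide, its floor 12 mm above the table. The three holders stand in it in a row 75 mm apart, in any order. Origin: centre of its underside
- rack: low ware rack fixed to the table: wooden board 160 by 280 on green legs, top 80 mm above the table, two cups on it; along its front (-x) edge a plywood upstand 280 long (y), 8 thick, front face at x = -66 mm, top edge 98 mm above the table (23 above the clip's lip). Origin: on the table, z up
- clip: aluminium clip fixed on the upstand's front, anywhere along it: a lip 6 thick, 100 wide, and two end cheeks. With the upstand it forms a slot open above, 10 wide (x -5 to +5; the upstand's face is x = +5, the lip on the -x side) and 76 long (y). Origin: middle of the slot's mouth, level with the lip's top, 75 mm above the table; axes parallel to the rack's
- bed (a joint): sprung black bed in the bottom of the clip's slot: 0 at rest, grows (m) as it is pressed down, stop at 0.012. It pushes up with 3 N at 0, rising by 0.6 N per mm. With the holder home (its ledge on the lip) it reads 0.010
- bed_top (a point): centre of the bed's top face; at rest 30 mm below the clip's origin, with the holder home 40 mm below it
- cup_a: white cup on the rack's board, 68 across, 65 high, origin at its underside; leave it
- cup_b: white cup like cup_a; leave it
- bowl: white bowl on the table, 110 across, 50 high; leave it
- brush_pot: white pot, 72 across, with brushes standing in it, 190 high in all; leave it
- mug: white mug, 76 across, 85 high; leave it
- stamp: turned dark wooden stamp standing on the table, 36 across, 68 high; leave it

How it is judged:
On the way, in this order (a step that is already met when the one before it is completed fails the run):
1. the wide holder stands upright with its back flush against the rack's upstand, touching it, above the clip and not yet behind the lip (contact force between holder and rack above 0.3 N and angle between the x axis of holder and the x axis of clip, either way round below 0.12 rad and angle between holder's own z axis and vertical below 0.12 rad and x of holder in the frame of clip between -0.001 and 0.005 m and y of holder in the frame of clip between -0.02 and 0.02 m and z of holder in the frame of clip between -0.004 and 0.021 m), for 0.1 s.
2. the holder is behind the lip, pressed home on the sprung bed and held there by the fingers (x of holder in the frame of clip between -0.004 and 0.004 m and y of holder in the frame of clip between -0.01 and 0.01 m and z of holder in the frame of clip between -0.044 and -0.0375 m and angle between the x axis of holder and the x axis of clip, either way round below 0.12 rad and angle between holder's own z axis and vertical below 0.12 rad and value of joint bed above 0.0075 m and contact force between the fingers and holder above 2 N), for 0.3 s.
At the end, for the whole second after the job is handed in: the wide holder is upright and square behind the lip (4 mm across, 10 mm along, 0.12 rad), within 2.5 mm of fully home, the bed pressed over 7.5 of its 10 mm, fingers bearing on it with over 2 N, at rest; narrow holders, cups, bowl, brush pot, mug and stamp within 30 mm of their starts (all of step 2 and linear speed of holder below 0.02 m/s and distance of each of spare_a, spare_b, cup_a, cup_b, bowl, brush_pot, mug, stamp from where it was at the start of the episode below 0.03 m); the arm keeps its last pose, push and grip.
It fails at once if a narrow holder, a cup, the bowl, brush pot, mug or stamp is moved more than 30 mm or tipped over (distance of any of spare_a, spare_b, cup_a, cup_b, bowl, brush_pot, mug, stamp from where it was at the start of the episode above 0.03 m or angle between any of spare_a, spare_b, cup_a, cup_b, bowl, brush_pot, mug, stamp's own z axis and vertical above 0.5 rad).
It also fails if it takes over 48 s, if anything falls off the work surface, if the arm or the gripper's body presses on something with over 40 N, if the wrist force passes 120 N, or if a joint passes its speed limit or range.

### The arm

A 6-joint arm with a two-finger parallel gripper is mounted at the origin on the work surface. World frame = base frame: x ahead of the robot, y to its left, z up, the work surface at z = 0. Lengths are in m, angles in rad, forces in N, time in s.
With the tool pointing down it reaches from about 0.3 to 0.875 m from the base axis. Payload 4.2 kg.
Tool frame: the origin (TCP) lies midway between the tips of the shut fingers; the grasp point (between the pads) lies 19 mm behind it; z points along the fingers, y is the line along which they close (so a half turn about z gives the same grasp; the last joint's range is limited). The gripper opens to 85 mm and grips with 20 to 120 N. Pads are 22 mm wide; open, the fingers measure 114 mm over their backs; the gripper's body (76 mm by 85 mm) begins 54 mm behind the grasp point. The pads swing forward as they close: fully open they stand 13 mm farther back than shut.
Start: joints at [1.254, 0.32, 1.565, -0, 1.257, -0.02], TCP at [0.168, 0.55, 0.231] pointing down, gripper open.
Joint ranges: [-3.11, 3.11], [-0.84, 2.01], [0.21, 2.61], [-1.34, 4.49], [0.05, 2.63], [-2.56, 2.56]. Speed limits (rad/s): [2.57, 2.57, 3.14, 3.14, 3.14, 3.14].

### API

Orientations are given as a unit quaternion [w, x, y, z].
In Python, from plant import bot gives the robot as it stands. Calls block until the motion is done:
- bot.move_pose(position, orientation): joint-space move of the TCP to a pose.
- bot.servo_line(position, ori=None, vel=0.15, stop_force=None): straight line of the TCP; ori=None keeps the orientation; vel is the mean speed in m/s. With stop_force (N) it stops when the force on the tool has changed by that much, and returns True; else False.
- bot.move_joints(angles): joint-space move.
- bot.grip(opening, grip_force=None): finger opening in m; grip_force is the grip in N (None keeps the last); returns when the fingers have stopped.
- bot.wait(seconds).
- bot.inverse_kinematics(position, orientation): joint angles nearest the present ones, or None.
- bot.snapshot(name): name is "scene" or "top"; returns a dict with "img" (400x640x3 uint8, blue, green, red), "fov_y" (degrees; the focal length in pixels is half the picture's height over the tangent of half this angle, whatever the lens; pixels are square), "cx", "cy" (the principal point, pixels), "R" (3x3) and "t" (3): a world point X has camera coordinates R X + t. Camera axes: x right, y down, z forward; pixel columns grow to the right and rows downward; lengths in m; the calibration is good to about 2 mm. A picture is of the moment at which its call begins. There is no depth.
A pose or a line that the arm cannot do raises bot.IKError and nothing moves.
- bot.sign_off(): hands the job in; it is judged then, once.
Readings, each from a call of its own:
- bot.read_time(): time.
- bot.read_joint_positions(): joint angles.
- bot.read_qvel(): joint speeds.
- bot.read_joint_torque(): joint torques, N m.
- bot.read_tool_pos(): TCP position.
- bot.read_tool_rot(): TCP orientation.
- bot.read_wrist_force(): force on the tool from outside, world axes, zero at the start.
- bot.read_ft_torque(): the same for the moment, N m.
- bot.read_finger_gap(): finger opening in m.
- bot.read_finger_force(): force on a finger pad.
Only numpy, scipy, OpenCV 4.12 (cv2) and the standard library are available. Lean on these libraries where they do the work, as an engineer would, in place of code of your own. Each camera call takes 0.05 s, during which the arm holds its last target. There are 200 camera calls.

## Working session

There is one attempt and no reset: what is moved stays moved. The work goes in short steps, each a Python script; the robot and the scene stay as the last script left them, time stands still between calls to the robot, and variables do not carry over. Pictures are saved under pics/ and viewed, at most 10 in all, crops included, and the job is handed in when it is done.

```bash
ls; mkdir -p pics; python3 - <<'E'
from plant import bot
import cv2,numpy as np,pickle
d={}
for n in("scene","top"):
    s=bot.snapshot(n);d[n]=s;cv2.imwrite(f"pics/{n}0.png",s["img"]);print(n,s["fov_y"],s["cx"],s["cy"],np.round(s["R"],3).tolist(),np.round(s["t"],3).tolist(), np.round(-s["R"].T@s["t"],3))
pickle.dump(d,open("snap0.pkl","wb"));print(bot.read_time(),bot.read_finger_gap(),bot.read_tool_rot())
E
```

```text
pics
scene 54.232361986266014 312.35480939836197 201.58861945572284 [[-0.567, 0.823, 0.017], [0.586, 0.418, -0.695], [-0.579, -0.385, -0.719]] [0.284, -0.335, 1.539] [1.248 0.498 0.869]
top 48.45146165709749 318.6982582058733 205.63191586354964 [[-0.016, -1.0, -0.009], [-0.982, 0.017, -0.189], [0.189, 0.006, -0.982]] [0.096, 0.601, 1.256] [0.354 0.078 1.348]
0.1 0.08496189690756324 [-1.48573381e-04  1.47844498e-01  9.89010287e-01 -7.96261281e-04]
```

View pics/scene0.png

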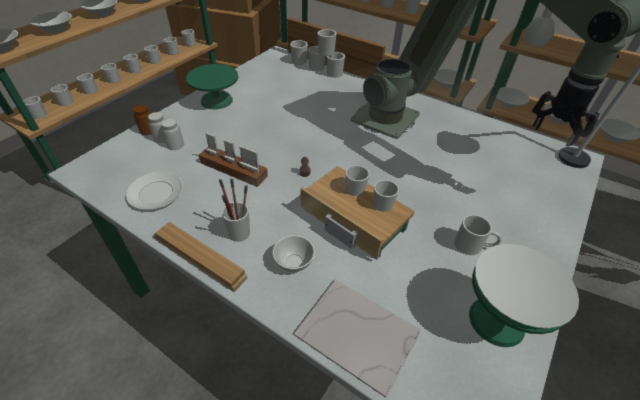

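View pics/top0.png

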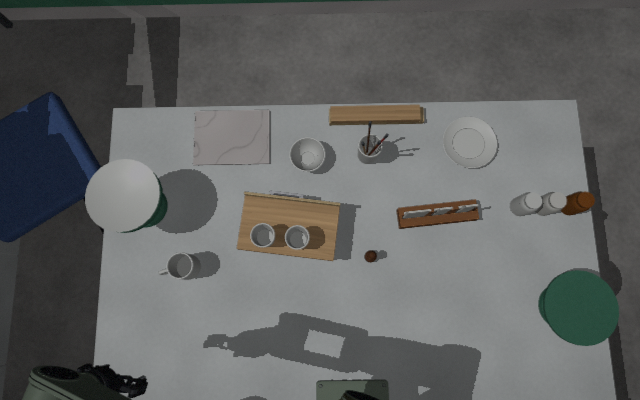

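Scene: the wide holder is the right-hand one at about (249,158). The clip is at about (341,231) on the rack's far edge. In the top view the block is at (440,213) and the clip at (297,195). I'll enlarge these areas.

```bash
python3 - <<'E'
import cv2,numpy as np,pickle
d=pickle.load(open("snap0.pkl","rb"))
def crop(n,x,y,w,h,k): 
    return cv2.resize(d[n]["img"][y:y+h,x:x+w],None,fx=k,fy=k,interpolation=cv2.INTER_CUBIC)
# scale 8: 100x37 each
a=crop("scene",190,128,90,60,8);b=crop("top",390,190,100,45,8)
cv2.imwrite("pics/blk_s.png",a);cv2.imwrite("pics/blk_t.png",b)
a=crop("scene",295,170,125,85,6);b=crop("top",230,180,125,85,6)
cv2.imwrite("pics/clip_s.png",a);cv2.imwrite("pics/clip_t.png",b)
E
```

```text
(no output)
```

View pics/blk_s.png

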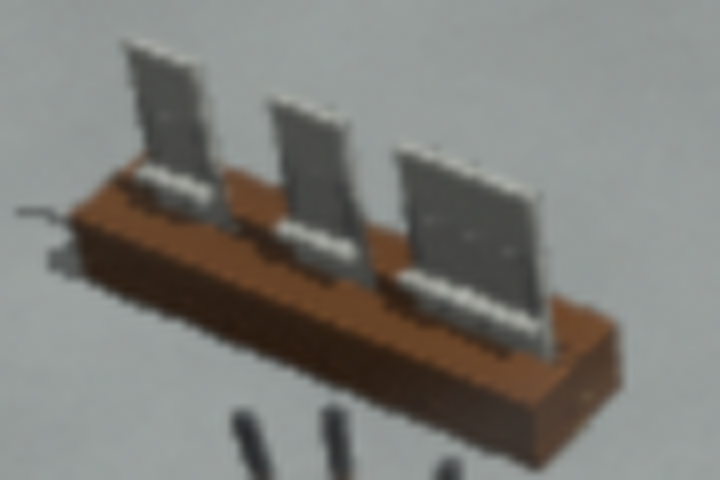

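View pics/blk_t.png

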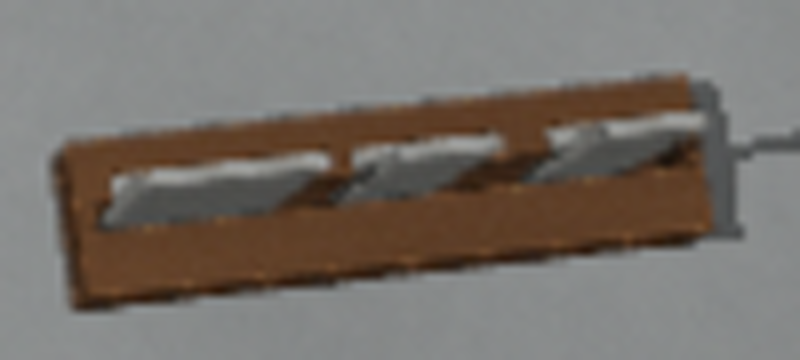

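View pics/clip_s.png

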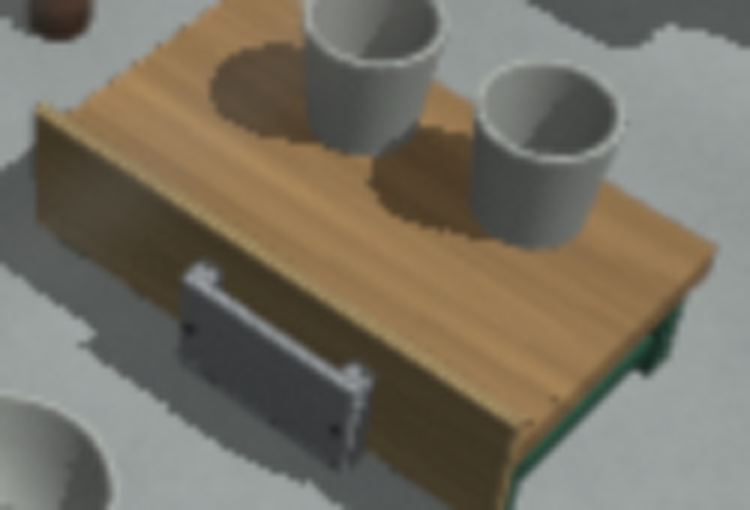

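View pics/clip_t.png

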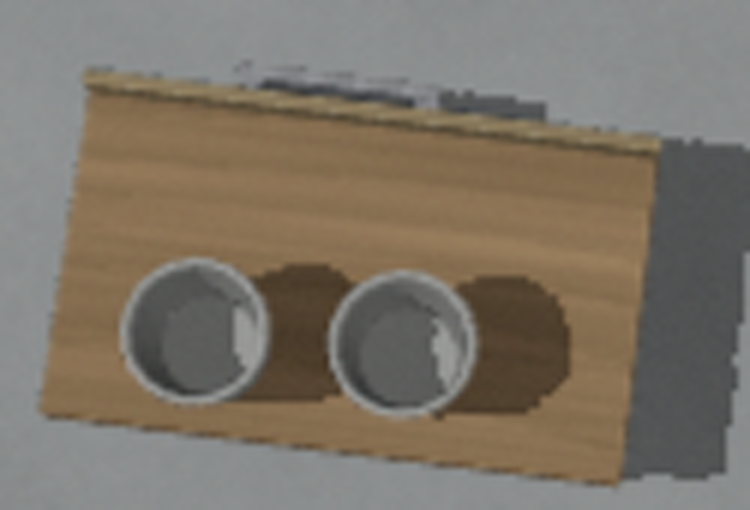

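```bash
cat > geo.py <<'E'
import numpy as np,pickle
from scipy.optimize import least_squares
d=pickle.load(open("snap0.pkl","rb"))
def K(s):
    f=200/np.tan(np.radians(s["fov_y"])/2); return f
def proj(n,X,d=d):
    s=d[n];c=s["R"]@np.asarray(X,float)+s["t"];return np.array([s["cx"],s["cy"]])+K(s)*c[:2]/c[2]
def cp(x0,y0,k,u): return np.array([x0,y0])+(np.array(u,float)+.5)/k-.5
def ray(n,p,z,d=d):
    s=d[n];v=s["R"].T@np.array([*(p-[s["cx"],s["cy"]])/K(s),1]);c=-s["R"].T@s["t"];return c+v*(z-c[2])/v[2]
def tri(ps,pt):
    r=least_squares(lambda X:np.r_[proj("scene",X)-ps,proj("top",X)-pt],[.6,0,.1]);return r.x,np.sqrt(2*r.cost)
E
python3 - <<'E'
from geo import *
S=lambda u:cp(190,128,8,u);T=lambda u:cp(390,190,8,u);S2=lambda u:cp(295,170,6,u);T2=lambda u:cp(230,180,6,u)
P=lambda n,a,b:print(n,np.round(tri(a,b)[0],4),round(tri(a,b)[1],2))
P("hold top +y",S((537,193)),T((115,187)));P("hold top -y",S((402,150)),T((330,163)))
P("spB +y",S((347,117)),T((354,157)));P("spB -y",S((272,102)),T((502,142)))
P("blk front+y",S((540,405)),T((64,150)));P("blk front-y",S((75,215)),T((688,78)))
P("blk back+y",S((618,325)),T((80,298)));P("blk back-y",S((140,155)),T((710,235)))
P("up front -y",S2((38,108)),T2((660,138)));P("up front +y",S2((510,432)),T2((87,72)))
P("lip +y",S2((357,385)),T2((240,66)));P("lip -y",S2((184,283)),T2((438,90)))
for n,S_,pts,z in(("scene",S2,[(38,108),(510,432)],.098),("top",T2,[(660,138),(87,72),(657,152),(88,90)],.098),("top",T2,[(240,66),(438,90)],.075),("scene",S2,[(184,283),(357,385),(370,375),(205,263),(220,270)],.075)):
    print(n,z,[np.round(ray(n,S_(p),z)[:2],4).tolist() for p in pts])
for n,S_,pts in(("scene",S,[(537,193),(402,150)]),("top",T,[(115,187),(330,163)])): print(n,[np.round(ray(n,S_(p),.117)[:2],4).tolist() for p in pts])
E
```

```text
hold top +y [ 0.5678 -0.1561  0.1193] 2.03
hold top -y [ 0.5733 -0.229   0.1117] 0.87
spB +y [ 0.5775 -0.2406  0.1226] 2.88
spB -y [ 0.58   -0.2905  0.1116] 0.6
blk front+y [ 0.5939 -0.1493  0.0351] 0.56
blk front-y [ 0.6168 -0.3842  0.0346] 1.03
blk back+y [ 0.5385 -0.1535  0.0349] 0.0
blk back-y [ 0.5619 -0.3955  0.024 ] 1.55
up front -y [0.6019 0.0267 0.0989] 0.54
up front +y [0.6409 0.3008 0.0938] 0.17
lip +y [0.6454 0.2297 0.0792] 0.33
lip -y [0.6336 0.1328 0.0721] 0.02
scene 0.098 [[0.6007, 0.0272], [0.6443, 0.3017]]
top 0.098 [[0.6026, 0.0257], [0.6398, 0.3004], [0.5958, 0.0273], [0.6309, 0.2998]]
top 0.075 [[0.6467, 0.2295], [0.633, 0.1326]]
scene 0.075 [[0.6358, 0.1341], [0.6419, 0.2287], [0.6337, 0.2305], [0.62, 0.1352], [0.6196, 0.1432]]
scene [[0.5672, -0.1627], [0.5774, -0.2219]]
top [[0.566, -0.1532], [0.5733, -0.229]]
```

```bash
cat >> geo.py <<'E'
def quat(phi):
    a=(phi+np.pi/2)/2; return [0.,np.cos(a),np.sin(a),0.]
PICK=np.array([.569,-.196]);PHI0=.097
YAW=-.138;CLIP=np.array([.6289,.1825])   # outward normal angle, clip origin xy
E
python3 - <<'E'
from geo import *
from plant import bot
for k in(0,np.pi,-np.pi):
    for p,ph in(((*PICK,.086),PHI0),((*PICK,.3),PHI0),((*CLIP,.3),YAW),((*CLIP,.109),YAW)):
        q=bot.inverse_kinematics(list(p),quat(ph+k));print(k,None if q is None else np.round(q,2))
print([np.round(ray("top",np.array(p),z),3) for p,z in(((370,150),.08),((368,125),.19),((371,256),.068))])
E
```

```text
0 [-0.35  0.48  1.7  -0.    0.96 -0.45]
0 [-0.35  0.33  1.38 -0.    1.43 -0.45]
0 [ 0.26  0.42  1.24 -0.    1.48  0.4 ]
0 [ 0.26  0.53  1.54 -0.    1.07  0.4 ]
3.141592653589793 None
3.141592653589793 None
3.141592653589793 None
3.141592653589793 None
-3.141592653589793 None
-3.141592653589793 None
-3.141592653589793 None
-3.141592653589793 None
[array([ 0.764, -0.069,  0.08 ]), array([ 0.8  , -0.054,  0.19 ]), array([ 0.451, -0.062,  0.068])]
```

```bash
python3 - <<'E'
from geo import *
from plant import bot
import cv2
bot.move_pose([*PICK,.20],quat(PHI0))
print(bot.read_time(),bot.read_tool_pos())
print(bot.servo_line([*PICK,.086],vel=.1,stop_force=6),bot.read_tool_pos())
bot.grip(0.0,60)
print(bot.read_finger_gap(),bot.read_finger_force(),bot.read_wrist_force(),bot.read_time())
E
```

```text
3.075 [ 0.56923001 -0.19522283  0.20004443]
False [ 0.56951014 -0.19617276  0.08674122]
0.005167538252009723 58.77643525600433 [-0.59787451 -0.27939499  1.72911826] 5.0667
```

```bash
python3 - <<'E'
from geo import *
from plant import bot
import cv2
bot.servo_line([*PICK,.30],vel=.15)
n=np.array([np.cos(YAW),np.sin(YAW)])
bot.move_pose([*(CLIP+n*.012),.22],quat(YAW))
bot.servo_line([*(CLIP+n*.012),.174],vel=.08)   # lower edge ~100 mm
bot.wait(.3)
print(bot.read_finger_gap(),bot.read_tool_pos()-np.r_[CLIP+n*.012,.174],bot.read_wrist_force(),bot.read_time())
d={m:bot.snapshot(m) for m in("scene","top")};pickle.dump(d,open("snap1.pkl","wb"))
a=cv2.resize(d["scene"]["img"][150:250,290:420],None,fx=6,fy=6,interpolation=cv2.INTER_CUBIC);cv2.imwrite("pics/s1.png",a)
E
```

```text
0.005069494631591454 [1.74220508e-04 9.49835761e-05 5.02085418e-04] [-0.15193085  0.45474188 -0.07731251] 9.125
```

View pics/s1.png

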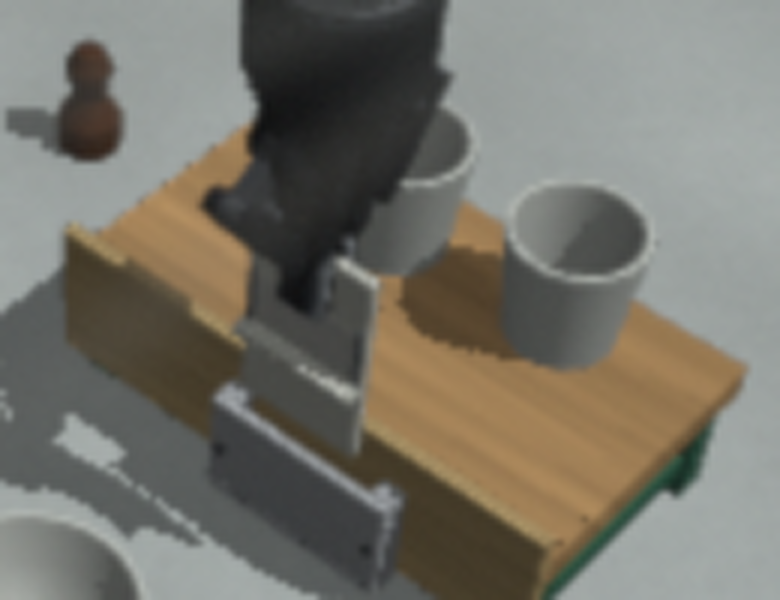

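The scene crop shows the holder held upright with its ledge towards the lip. Its lower front corners are at about (243,378) and (357,452) in the crop. The lip's outer top corners are at about (213,400) and (386,504).

```bash
python3 - <<'E'
from geo import *
S=lambda u:cp(290,150,6,u)
n=np.array([np.cos(YAW),np.sin(YAW)]);t=np.array([-n[1],n[0]])
for nm,p,z in(("low L",(243,378),.1),("low R",(357,452),.1),("topR",(376,285),.205),("ledge frontR",(355,398),.145),("ledge frontL",(240,333),.145),("lip L",(213,400),.075),("lip R",(386,504),.075)):
    w=ray("scene",S(p),z)[:2]-CLIP;print(nm,"out %.1f along %.1f mm"%(w@n*1e3,w@t*1e3))
for o,a,z in((15,32,.1),(15,-32,.1),(24,32,.145),(24,-32,.145),(15,32,.205),(11,50,.075),(11,-50,.075),(1,38,.075),(1,-38,.075)):
    P=proj("scene",[*(CLIP+n*o/1e3+t*a/1e3),z]);print(o,a,z,np.round((P-[290,150]+.5)*6-.5))
d1=pickle.load(open("snap1.pkl","rb"))
E
```

```text
low L out 10.9 along -33.4 mm
low R out 9.9 along 30.8 mm
topR out 12.5 along 31.3 mm
ledge frontR out 20.2 along 33.1 mm
ledge frontL out 24.8 along -26.1 mm
lip L out 12.4 along -48.5 mm
lip R out 6.4 along 46.9 mm
15 32 0.1 [352. 460.]
15 -32 0.1 [239. 385.]
24 32 0.145 [347. 402.]
24 -32 0.145 [231. 325.]
15 32 0.205 [374. 289.]
11 50 0.075 [385. 514.]
11 -50 0.075 [213. 397.]
1 38 0.075 [378. 486.]
1 -38 0.075 [247. 398.]
```

```bash
python3 - <<'E'
from geo import *
from plant import bot
n=np.array([np.cos(YAW),np.sin(YAW)]);t=np.array([-n[1],n[0]])
def st(m):
    w=bot.read_tool_pos();e=w[:2]-CLIP;print(m,"out %.1f along %.1f z %.1f mm"%(e@n*1e3,e@t*1e3,w[2]*1e3),np.round(bot.read_wrist_force(),1),np.round(bot.read_ft_torque(),2),"t",bot.read_time())
bot.servo_line([*(CLIP+n*.012),.156],vel=.06);bot.wait(.2);st("pre")
print(bot.servo_line([*(CLIP-n*.008),.156],vel=.02,stop_force=3));st("touch");bot.wait(.3);st("held")
E
```

```text
pre out 12.2 along 0.1 z 156.4 mm [ 0.1 -0.2 -0.5] [-0.02  0.05 -0.04] t 9.875
True
touch out -1.7 along -0.0 z 155.8 mm [ 2.5 -1.   0. ] [-0.05 -0.44  0.06] t 10.5917
held out -1.7 along -0.1 z 155.1 mm [ 3.2 -0.3  0.6] [-0.03 -0.69  0.02] t 10.8917
```

```bash
python3 - <<'E'
from geo import *
from plant import bot
n=np.array([np.cos(YAW),np.sin(YAW)]);t=np.array([-n[1],n[0]])
def st(m):
    w=bot.read_tool_pos();e=w[:2]-CLIP;print(m,"out %.1f along %.1f z %.1f mm"%(e@n*1e3,e@t*1e3,w[2]*1e3),np.round(bot.read_wrist_force(),1),np.round(bot.read_ft_torque(),2),"gap %.4f t %.2f"%(bot.read_finger_gap(),bot.read_time()))
bot.grip(0,100)
if bot.servo_line([*(CLIP-n*.0012),.123],vel=.04,stop_force=8): st("hit")
else:
    st("in slot")
    for z in(.116,.112,.110,.108,.106):
        r=bot.servo_line([*(CLIP-n*.0012),z],vel=.02,stop_force=22);bot.wait(.15);st((z,r))
        if r or bot.read_wrist_force()[2]>17: break
E
```

```text
in slot out -1.5 along -0.1 z 122.3 mm [ 3.8 -1.  -2.6] [-0.12 -0.78 -0.01] gap 0.0046 t 12.06
(0.116, False) out -1.4 along 0.1 z 116.3 mm [ 0.7 -0.   4.3] [-0.05 -0.2  -0.  ] gap 0.0048 t 12.71
(0.112, False) out -1.3 along 0.1 z 112.5 mm [ 0.8 -0.5  6.5] [-0.05 -0.06  0.02] gap 0.0044 t 13.21
(0.11, False) out -1.2 along 0.1 z 110.7 mm [-0.3 -0.3  7.8] [-0.06 -0.01  0.02] gap 0.0044 t 13.61
(0.108, False) out -1.2 along 0.1 z 109.2 mm [-0.2 -0.2  8.9] [-0.1   0.04  0.01] gap 0.0045 t 14.01
(0.106, False) out -1.1 along 0.2 z 109.1 mm [-2.7 -0.8 17.3] [-0.22  0.52  0.09] gap 0.0045 t 14.41
```

```bash
python3 - <<'E'
from plant import bot
import cv2
bot.wait(.6)
print(bot.read_tool_pos(),bot.read_wrist_force(),bot.read_finger_force(),abs(bot.read_qvel()).max(),bot.read_time())
s=bot.snapshot("scene");cv2.imwrite("pics/s2.png",cv2.resize(s["img"][150:250,290:420],None,fx=6,fy=6,interpolation=cv2.INTER_CUBIC))
E
```

```text
[0.62777851 0.18278784 0.10910197] [-3.35285261 -0.68841412 17.82920914] 102.58935213088989 0.000946797745097432 15.0083
```

View pics/s2.png

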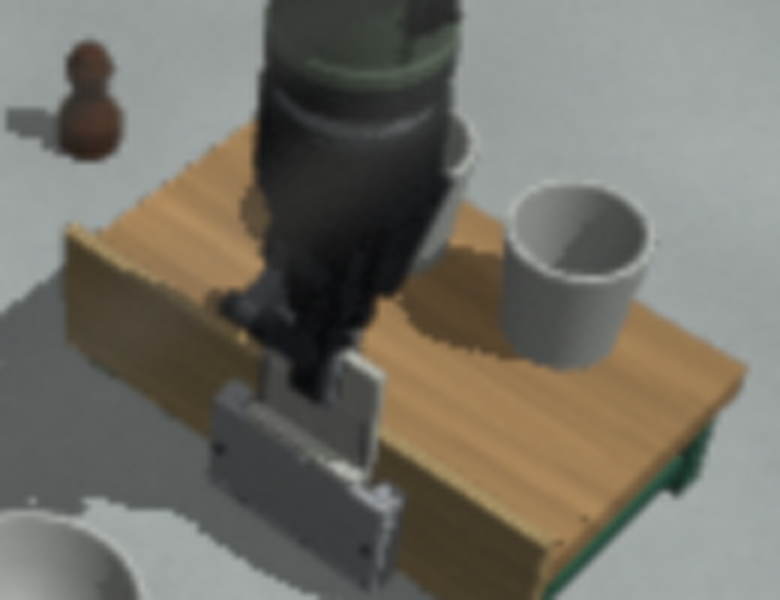

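The picture shows the ledge down on the lip between the cheeks, from about (258,402) to (370,475), and the cups undisturbed.

```bash
python3 -c "
from plant import bot
print(bot.sign_off())"
```

```text
the job is handed in; nothing more can be done
None
```

I handed the job in with the wide holder held pressed home behind the clip's lip: the ledge is on the lip, at about 18 N down and 100 N grip, after about 15 s. The verdict isn't shown to me, and I didn't re-measure the other objects at the end.

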